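# Set up the bench jigger

## Task

Set up the bench jigger for the plaster plate mould on its wheel head: with the arm still up, crank the handwheel on top of the column until the carriage's pointer is level with the long mark on the scale, then push the arm down by its grip until the catch holds it, and let go. Do not bring the template down on the mould, and do not knock the vase or the tub that stand beside the machine.

Things in the scene. Friction and masses are not known exactly. Their poses are not given: they have to be found in the camera images.
- machine: The bench jigger, fixed: grey base 250 mm (x) by 460 mm (y), 40 mm high; origin under it, z up. A column (two rods, a screw, top plate 234 mm above the bench, black handwheel on top) stands 190 mm on its +y side; the wheel head in a low tan pan 250 mm across is centred 90 mm on its -y side. The arm runs from the column to -y over the wheel head. The scale is on the column's +x side.
- mould: White plaster hump mould for plates, fixed on the wheel head, 180 mm in diameter and 36 mm high; origin at the centre of its underside, 56 mm above the bench.
- template: Steel profile plate 5 mm thick and about 95 mm long, clamped under the arm so that it hangs over the mould. With the carriage at the mark it clears the mould by about 8 mm even with the arm on its lower stop; with the carriage much lower it would hit the mould.
- wheel_axis (a point): Point on the handwheel's vertical axis, inside its hub. The wheel is black, three-spoked, 123 mm over the rim; the rim's top is 15 mm above this point. Clockwise seen from above raises the carriage, 8 mm a turn; the other way lowers it. It takes about 0.15 N m (3 N at the crank handle), makes any number of turns and stays where left. Travel ends at least 14 mm above the mark.
- knob (a point): Point in the handwheel's crank handle, 19 mm below its top: an upright black round grip, 54 mm tall, 25 mm thick here, standing on the rim 48 mm from the wheel's axis. It spins freely about its own upright axis, so it can be held without turning the hand as it goes round. Its foot is 35 mm below this point, the rim's top 39 mm below.
- pointer (a point): At the tip of the dark steel pointer, a cone 32 mm long that lies level on the carriage and points across the scale. The carriage is the grey block that slides up and down on the guide rods and carries the arm; it starts 10 to 30 mm below the mark.
- mark (a point): The long mark on the scale: the only line right across the aluminium scale plate, among shorter marks 5 mm apart. The scale stands on the machine's +x side. The carriage is set when the pointer is at the same height as this point.
- pivot_pin (a point): Centre of the pivot pin of the jigger arm on the carriage, at the same height as the pointer; the pin is level, along the machine's x.
- grip (a point): Centre of the black round grip at the arm's free end, 112 mm long (along the arm) and 28 mm thick, 345 mm from the pivot. It rises with the carriage.
- jigger_arm (a joint): Angle of the jigger arm: 0 is up on its upper stop, pointing 0.46 rad above level; grows as it is pressed; at 0.46 it is level, on its lower stop. A spring lifts it: pressing down at the grip takes about 3 N at first, 7 N at the bottom. By 0.43 a pawl has dropped in by the pivot and holds it at about 0.38 when let go; let go before the pawl drops, it springs up.
- vase: Loose unglazed reddish clay vase with a waist, 104 mm high and 86 mm across, on the bench by the arm's free end, on the machine's +x side; origin at the centre of its underside.
- tub: Loose white plastic tub, 72 mm high and 68 mm across, on the bench by the arm's free end, on the machine's -x side; origin at the centre of its underside.

How it is judged (in metres and radians):
On the way, in this order (a step that is already met when the one before it is completed fails the run):
1. the pointer is within 2.5 mm of the long mark's height while the arm is still up (z of pointer in the frame of mark between -0.0025 and 0.0025 m and value of joint jigger_arm below 0.1 rad), for 0.3 s.
2. the arm has been pressed down past the catch (value of joint jigger_arm above 0.34 rad), for 0.2 s.
At the end, for the whole second after the job is handed in: The arm is held down by its catch (joint above 0.34 rad, at rest) and the carriage's pointer is within 2.5 mm of the height of the long mark (z of pointer in the frame of mark between -0.0025 and 0.0025 m and value of joint jigger_arm above 0.34 rad and velocity of joint jigger_arm between -0.05 and 0.05 rad/s); the robot touches nothing.
It fails at once if the template is brought down on the mould (more than 2 N between them) (contact force between template and mould above 2 N).
It fails at once if the vase is knocked (moved more than 20 mm) (distance of vase from where it was at the start of the episode above 0.02 m).
It fails at once if the tub is knocked (moved more than 20 mm) (distance of tub from where it was at the start of the episode above 0.02 m).
It also fails if it takes over 70 s, if anything falls off the work surface, if the arm or the gripper's body presses on something with over 40 N, if the wrist force passes 120 N, or if a joint passes its speed limit or range.

## Robot

A 6-joint arm with a two-finger parallel gripper is mounted at the origin on the work surface. World frame = base frame: x ahead of the robot, y to its left, z up, the work surface at z = 0. Lengths are in mm, angles in rad, forces in N, time in s.
With the tool pointing down it reaches from about 300 to 775 mm from the base axis. Payload 14.6 kg.
Tool frame: the origin (TCP) lies between the finger pads; the fingertips stand 25 mm ahead of it and the grasp point (between the pads) lies 6 mm ahead of it; z points along the fingers, y is the line along which they close (so a half turn about z gives the same grasp; the last joint's range is limited). The gripper opens to 94 mm and grips with 3 to 60 N. Pads are 16 mm wide; open, the fingers measure 119 mm over their backs; the gripper's body (75 mm by 177 mm) begins 78 mm behind the grasp point.
Start: joints at [-1.405, 0.3, 1.521, -0, 1.321, -0.067], TCP at [126.88, -535.155, 205.646] pointing down, gripper open.
Joint ranges: [-3.03, 3.03], [-0.79, 2.21], [0.23, 2.52], [-1.04, 4.18], [0, 3.07], [-2.55, 2.55]. Speed limits (rad/s): [2.22, 2.22, 2.57, 3.14, 3.14, 3.14].

## Interface

Orientations are given as [roll, pitch, yaw] about the fixed x, y, z axes, in that order (R = Rz(yaw) Ry(pitch) Rx(roll)).
In Python, from cell import manip gives the robot as it stands. The module is installed in compiled form; this text tells all that it offers.
- The arm moves only by the tool step_arm, never from a script. Its argument "series" is one flat list of numbers, 5 for each row, row after row: the shift along the world's x, y, z in mm, then the turn about the world's z in rad, then the closure, from 0 (fully open) to 1 (shut). In form: [dx, dy, dz, spin, jaw, dx, dy, dz, spin, jaw, ...]. A call has 1 to 20 rows; each row shifts and turns the commanded pose from where the row before left it; what a row does not reach is not made up. A row lasts 1/8 s, in which the tool goes at most 62.5 mm and 10.7 degrees, less where a joint would pass 70% of its speed; a pose out of reach is approached as far as the arm can. A call is refused whole if a number of a shift passes 62.5 or a number of a turn 0.188, either way. A call with a gripper value outside its range is refused whole. The fingers move at their own pace and stop on an object; "squeeze" is the grip in N (left out, the last holds). Time passes only in rows, so rows that do not move let the fingers close. It gives the time, the measured TCP pose, the force, the opening and the grip force at its end, in the units of the state.
- manip.read_state(): the state, without advancing time (a new reading comes with each control period).
- manip.camera(name): name is "scene" or "top" or "wrist"; returns (picture, depth): 420x560x3 uint8, blue, green, red; 420x560 float32, mm along the optical axis (not along the pixel's ray), 0 where there is no reading.
- manip.camera_info(name): a dict with "fovy" (degrees; the focal length in pixels is half the picture's height over the tangent of half this angle, whatever the lens; pixels are square), "cx", "cy" (the principal point, pixels), "eye" and "orientation" of the camera in the world. Camera axes: x right, y down, z forward; pixel columns grow to the right and rows downward; lengths in mm; the calibration is good to about 2 mm. A picture is of the moment at which its call begins: read the wrist's pose just before it. camera_info takes no time and is no camera call; for the wrist camera it gives the pose at the moment of the call.
- manip.sign_off(): hands the job in; it is judged then, once.
The state is a dict: "clock": time; "joints": joint angles; "qd": joint speeds; "effort": joint torques, N m; "eef_pos": TCP position; "eef_rot": TCP orientation; "wrist_force": force on the tool from outside, world axes, zero at the start; "moment": the same for the moment, N m; "finger_gap": finger opening in mm; "finger_force": force on a finger pad.
Only numpy, scipy, OpenCV 4.12 (cv2) and the standard library are available. Lean on these libraries where they do the work, as an engineer would, in place of code of your own. Each camera call takes 0.05 s, during which the arm holds its last target. There are 200 camera calls.

## Working session

There is one attempt and no reset: what is moved stays moved. The work goes in short steps, Python scripts to look and compute and a tool call to move; the robot and the scene stay as the last step left them, time stands still between calls to the robot, and variables do not carry over. Pictures are saved under pics/ and viewed, at most 10 in all, crops included, and the job is handed in when it is done.

Besides the shell and the picture viewer there is one more tool, called after "Call:" by a JSON object that holds its "fn" and its "kwargs", one argument or row to a line. step_arm: Moves the arm, as the interface text tells. Its arguments: {"type":"object","properties":{"series":{"type":"array"},"squeeze":{"type":"number"}},"required":["series"]}

```bash
mkdir -p pics
cat > h.py <<'E'
import numpy as np, cv2
from scipy.spatial.transform import Rotation as R
from cell import manip
def grab(n):
    i=manip.camera_info(n); p,d=manip.camera(n); return i,p,d
def mat(i):
    o=np.array(i["orientation"],float)
    return o if o.shape==(3,3) else R.from_euler('xyz',o).as_matrix()
def pts(i,d):
    f=210/np.tan(np.radians(i["fovy"])/2)
    v,u=np.mgrid[0:420,0:560]
    c=np.stack([(u-i["cx"])/f*d,(v-i["cy"])/f*d,d],-1)
    return c@mat(i).T+np.array(i["eye"])
def ray(i,u,v):
    f=210/np.tan(np.radians(i["fovy"])/2)
    return np.array(i["eye"],float),mat(i)@np.array([(u-i["cx"])/f,(v-i["cy"])/f,1.])
E
python3 - <<'E'
from h import *
print(manip.read_state())
for n in("scene","top"):
    i,p,d=grab(n); print(n,i); cv2.imwrite(f"pics/{n}0.png",p); np.save(f"{n}0.npy",pts(i,d).astype(np.float32)); np.save(f"{n}0d.npy",d)
E
```

```text
{'clock': 0.0, 'joints': array([-1.40458756e+00,  3.00466359e-01,  1.52159075e+00,  2.62642467e-05,
        1.32070720e+00, -6.65718422e-02]), 'qd': array([ 9.81183050e-05,  2.22555833e-04,  1.43238881e-03, -9.56179920e-04,
        4.67125803e-04, -1.28704853e-03]), 'effort': array([ 1.81740354e-03, -5.31806874e+01, -3.52732480e+01,  7.09049497e-02,
        2.44153087e-02, -1.02508207e-04]), 'eef_pos': array([ 126.85063263, -534.89599943,  205.08484259]), 'eef_rot': array([-3.14042528e+00, -1.03325456e-04,  2.32774034e-01]), 'wrist_force': array([ 0.15485767, -0.10606556, -0.82589577]), 'moment': array([-0.03263294, -0.01491353, -0.00769015]), 'finger_force': 0.0, 'finger_gap': 93.90751113598948}
scene {'fovy': 50.240808164390565, 'cx': 272.12764908021137, 'cy': 212.9719540621694, 'eye': array([975.36202238, 229.32746039, 931.25434112]), 'orientation': array([-2.5365062 , -0.00806043,  2.08907485])}
top {'fovy': 45.05822137681773, 'cx': 274.31383701168414, 'cy': 202.99374470479106, 'eye': array([ 300.47085528,  -47.95278941, 1167.16663976]), 'orientation': array([-2.91700456, -0.00444401, -1.48198682])}
```

View pics/scene0.png

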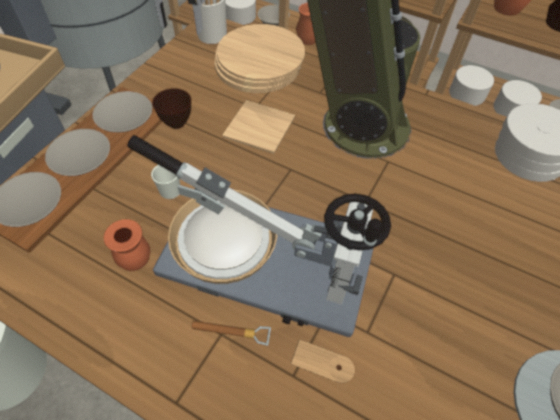

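View pics/top0.png

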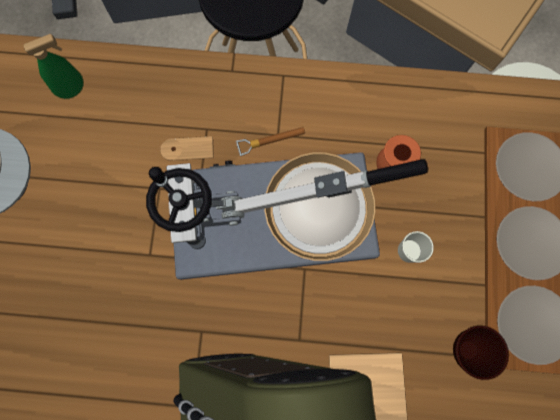

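The scene view shows the handwheel at about (357,222), the grip at (155,152) and the scale near (340,285). In the top view the wheel hub is at (178,198), the crank knob at (157,174), the grip at (405,172), the vase at (400,152) and the tub at (416,247).

Run:
```python
from h import *
T=np.load("top0.npy");S=np.load("scene0.npy");pt=cv2.imread("pics/top0.png");ps=cv2.imread("pics/scene0.png")
g=pt.max(2)
def rep(n,m,P=T):
    q=P[m]; print(n,len(q),np.round(np.median(q,0)),np.round(np.percentile(q,3,axis=0)),np.round(np.percentile(q,97,axis=0)))
box=np.zeros(g.shape,bool)
b=box.copy();b[160:245,135:225]=1
rim=b&(g<60)&(T[...,2]>235); rep("wheel",rim)
kn=b&(g<70)&(T[...,2]>285); rep("knob",kn)
# rim circle fit, z slab
zz=T[...,2]; m=b&(zz>235)&(zz<275)&(g<70)
xy=T[m][:,:2].astype(np.float32); (c,r)=cv2.minEnclosingCircle(xy); print("rim",c,r,np.median(T[m][:,2]))
b=box.copy();b[150:195,362:435]=1
m=b&(g<60)&(zz>150); rep("grip",m); cc=T[m]; cc=cc-cc.mean(0); print("axis",np.linalg.svd(cc,full_matrices=False)[2][0])
hsv=cv2.cvtColor(pt,cv2.COLOR_BGR2HSV)
b=box.copy();b[125:185,370:425]=1
rep("vase",b&(hsv[...,1]>150)&(hsv[...,0]<12)&(zz>20))
b=box.copy();b[225:270,390:440]=1
rep("tub",b&(zz>30))
b=box.copy();b[145:285,165:390]=1
m=b&(abs(zz-40)<4); rc=cv2.minAreaRect(T[m][:,:2].astype(np.float32)); print("base",rc)
i=manip.camera_info("scene")
cv2.imwrite("pics/c1.png",cv2.resize(ps[190:320,290:400],None,fx=4.5,fy=4.5,interpolation=cv2.INTER_CUBIC))
```

```text
wheel 1983 [500. 145. 261.] [445.  88. 254.] [551. 197. 317.]
knob 197 [528. 176. 314.] [300. -48. 289.] [ 539.  188. 1167.]
rim (499.9354248046875, 143.73814392089844) 60.884857177734375 260.24774
grip 865 [ 575. -247.  298.] [ 559. -291.  273.] [ 591. -201.  321.]
axis [ 0.2871414  -0.18958057 -0.93894035]
vase 1049 [ 686. -292.  102.] [ 593. -337.   41.] [ 719. -260.  293.]
tub 449 [ 487. -362.   61.] [ 451. -381.   33.] [ 513. -318.   75.]
base ((538.751220703125, -47.868621826171875), (257.8310852050781, 494.5329284667969), 9.918831825256348)
```

View pics/c1.png

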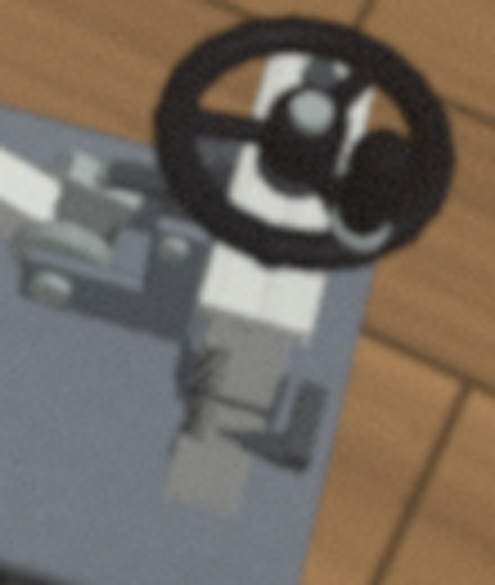

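The crop shows the pale scale plate at crop (165–300, 310–510). The long mark is near (245,403) and the pointer bracket is at (290,450) with its tip near (225,432). The picture is too blurred for 2.5 mm, so the wrist camera has to take a closer look.

Run:
```python
from h import *
S=np.load("scene0.npy")
for (x,y) in [(245,350),(245,403),(205,480),(225,432),(290,450),(310,400)]:
    u,v=290+x/4.5,190+y/4.5; print((x,y),np.round(S[int(v),int(u)]))
i=manip.camera_info("wrist"); s=manip.read_state()
print(i, mat(i).round(2))
Rt=R.from_euler('xyz',s["eef_rot"]).as_matrix(); print("cam in tool",Rt.T@(i["eye"]-s["eef_pos"]), (Rt.T@mat(i)).round(2))
T=np.load("top0.npy"); zz=T[...,2]; pt=cv2.imread("pics/top0.png")
m=np.zeros(zz.shape,bool); m[160:190,143:172]=1; m&=(zz>308)&(zz<330); print("knob top",T[m].mean(0),np.ptp(T[m],axis=0))
m=np.zeros(zz.shape,bool); m[150:195,362:435]=1; m&=(zz>230)&(zz<340)&(pt.max(2)<60); q=T[m]; d=np.polyfit(q[:,1],q[:,[0,2]],1); print("grip",q.mean(0),np.percentile(q,[2,98],axis=0),d)
```

```text
(245, 350) [569. 157. 194.]
(245, 403) [569. 164. 152.]
(205, 480) [569. 157.  66.]
(225, 432) [576. 162. 132.]
(290, 450) [574. 189. 138.]
(310, 400) [546. 186. 138.]
{'fovy': 65.38511174576692, 'cx': 275.9267586225368, 'cy': 202.49307368461766, 'eye': array([ 203.33393126, -517.33606118,  382.72245814]), 'orientation': array([ 2.86443008e+00,  8.21689026e-04, -1.33903988e+00])} [[ 0.23 -0.94 -0.27]
 [-0.97 -0.22 -0.06]
 [-0.    0.27 -0.96]]
cam in tool [  78.50508127    0.33438059 -177.57413135] [[-0.   -0.96 -0.27]
 [ 1.   -0.   -0.  ]
 [-0.   -0.27  0.96]]
knob top [531.29517 177.72495 315.61374] [22.667603 21.673416 14.191711]
grip [ 575.1096  -247.26025  297.5181 ] [[ 559.20918091 -292.74375366  272.00043579]
 [ 592.54730713 -200.98032898  320.96301392]] [[-1.79830703e-01 -4.86866766e-01]
 [ 5.30644195e+02  1.77135432e+02]]
```

Call:
{"fn": "step_arm", "kwargs": {
  "series": [0, 0, 60, 0, 0, 0, 0, 60, 0, 0, 0, 0, 60, 0, 0, 27, 47.5, 1, 0.1, 0, 27, 47.5, 1, 0.1, 0, 27, 47.5, 1, 0.1, 0, 27, 47.5, 1, 0.1, 0, 27, 47.5, 1, 0.1, 0, 27, 47.5, 1, 0.1, 0, 27, 47.5, 1, 0.1, 0, 27, 47.5, 1, 0.1, 0, 27, 47.5, 1, 0.1, 0, 27, 47.5, 1, 0.1, 0, 27, 47.5, 1, 0.1, 0, 27, 47.5, 1, 0.1, 0, 27, 47.5, 1, 0.1, 0, 27, 47.5, 1, 0.1, 0, 27, 47.5, 1, 0.1, 0, 0, 0, 0, 0, 0]
}}

```text
clock: 2.48
eef_pos: [532.6, 179.9, 398.4]
eef_rot: [-3.138, 0.0, 1.737]
wrist_force: [-0.2, -1.3, -0.3]
finger_gap: 93.8
finger_force: 0.0
```

Run:
```python
from h import *
i,p,d=grab("wrist"); P=pts(i,d); z=P[...,2]; g=p.max(2)
cv2.imwrite("pics/w1.png",p)
near=np.hypot(P[...,0]-500,P[...,1]-144)<75
m=near&(z>250)&(z<270)&(g<80); q=P[m]; c,r=cv2.minEnclosingCircle(q[:,:2].astype(np.float32)); print("rim",len(q),c,r,np.percentile(q[:,2],[5,50,95]))
m=near&(z>300)&(z<330); q=P[m]; print("knob",len(q),cv2.minEnclosingCircle(q[:,:2].astype(np.float32)),np.percentile(q[:,2],[5,50,95]))
```

```text
rim 5785 (499.1229248046875, 142.65353393554688) 60.971378326416016 [253.71524652 258.72318678 267.40786277]
knob 667 ((530.580078125, 178.29095458984375), 12.638001441955566) [304.30510863 314.6467109  317.1264552 ]
```

View pics/w1.png

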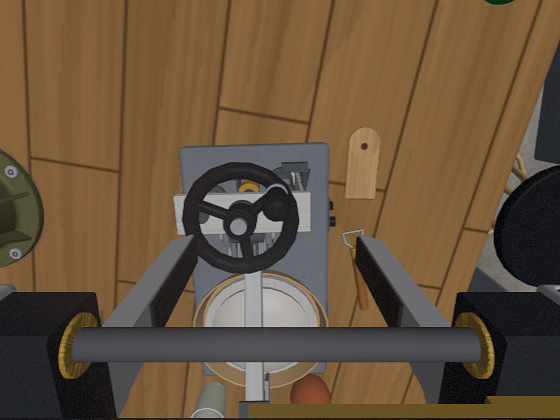

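The wrist view shows the wheel hub at (240,225) and the knob at (277,205) between the open fingers, with nothing in the way below. Next I descend and close on the knob.

Call:
{"fn": "step_arm", "kwargs": {
  "series": [-1, -1, -32, 0, 0, 0, 0, -32, 0, 0, 0, 0, -29, 0, 0, 0, 0, 0, 0, 0.8, 0, 0, 0, 0, 0.8, 0, 0, 0, 0, 0.8, 0, 0, 0, 0, 0.8, 0, 0, 0, 0, 0.8],
  "squeeze": 10
}}

```text
clock: 3.52
eef_pos: [530.9, 176.4, 307.9]
eef_rot: [3.141, -0.0, 1.733]
wrist_force: [0.3, -0.5, -0.0]
finger_gap: 47.3
finger_force: 0.0
```

Call:
{"fn": "step_arm", "kwargs": {
  "series": [0, 2, -2, 0, 0.9, 0, 0, 0, 0, 0.9, 0, 0, 0, 0, 0.9, 0, 0, 0, 0, 0.9, 0, 0, 0, 0, 0.9]
}}

```text
clock: 4.15
eef_pos: [531.0, 178.5, 305.5]
eef_rot: [3.141, -0.0, 1.733]
wrist_force: [3.9, 3.3, -3.9]
finger_gap: 23.9
finger_force: 10.0
```

Run:
```python
import numpy as np
a0=np.radians(48.4)
for k in range(16):
    a=a0-k*2*np.pi/16; b=a-2*np.pi/16
    print(round(48*(np.cos(b)-np.cos(a)),1),round(48*(np.sin(b)-np.sin(a)),1))
```

```text
11.3 -14.9
4.7 -18.1
-2.6 -18.6
-9.5 -16.2
-14.9 -11.3
-18.1 -4.7
-18.6 2.6
-16.2 9.5
-11.3 14.9
-4.7 18.1
2.6 18.6
9.5 16.2
14.9 11.3
18.1 4.7
18.6 -2.6
16.2 -9.5
```

Call:
{"fn": "step_arm", "kwargs": {
  "series": [11.3, -14.9, 0, 0, 0.9, 4.7, -18.1, 0, 0, 0.9, -2.6, -18.6, 0, 0, 0.9, -9.5, -16.2, 0, 0, 0.9]
}}

```text
clock: 4.65
eef_pos: [534.4, 109.5, 305.5]
eef_rot: [-3.141, 0.0, 1.732]
wrist_force: [-0.1, -0.3, 0.6]
finger_gap: 9.9
finger_force: 0.0
```

```bash
cat > knob.py <<'E'
from h import *
i,p,d=grab("wrist"); P=pts(i,d); z=P[...,2]; s=manip.read_state()
cv2.imwrite("pics/w2.png",p)
near=np.hypot(P[...,0]-499.3,P[...,1]-143)<68
m=near&(z>303)&(z<322); q=P[m]; print("knob",len(q),cv2.minEnclosingCircle(q[:,:2].astype(np.float32)),np.median(q,0)); print(s["eef_pos"],s["finger_gap"])
E
python3 knob.py
```

```text
knob 2111 ((538.7342529296875, 133.6837615966797), 34.85234832763672) [542.24216367 153.88445263 314.96849131]
[533.46971003 108.27162053 305.90618189] 9.94001718599178
```

View pics/w2.png

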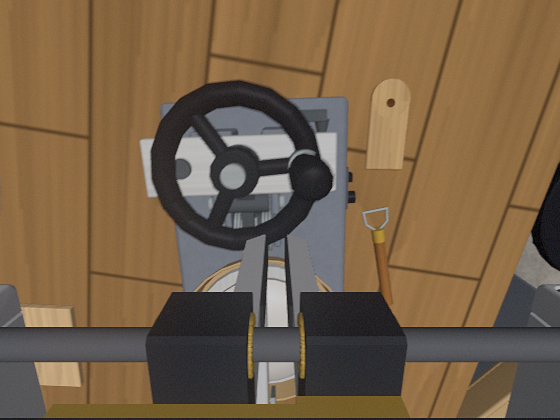

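The picture shows the knob at about (312,177). The wheel turned roughly 38° and then the pads slid off towards -y, so I'll regrasp with a firmer grip and start the motion gently.

Run:
```python
from h import *
i=manip.camera_info("wrist")
e,r=ray(i,313,178); q=e+r*(317-e[2])/r[2]; print(q, np.hypot(*(q[:2]-[499.3,143])), np.degrees(np.arctan2(q[1]-143,q[0]-499.3)))
```

```text
[543.90342986 155.71513885 317.        ] 46.38039145523904 15.911307719651377
```

Call:
{"fn": "step_arm", "kwargs": {
  "series": [0, 0, 0, 0, 0.2, 0, 0, 0, 0, 0.2, 0, 0, 0, 0, 0.2, 0, 0, 0, 0, 0.2, 0, 0, 0, 0, 0.2, 0, 0, 0, 0, 0.2]
}}

```text
clock: 5.45
eef_pos: [534.8, 110.6, 305.6]
eef_rot: [-3.142, 0.0, 1.733]
wrist_force: [-0.1, 0.9, 0.3]
finger_gap: 65.7
finger_force: 0.0
```

Call:
{"fn": "step_arm", "kwargs": {
  "series": [10.5, 0, 0, 0, 0.3, 0, 23, 0, 0, 0.3, 0, 22.5, 0, 0, 0.3, 0, 0, 0, 0, 0.9, 0, 0, 0, 0, 0.9, 0, 0, 0, 0, 0.9, 0, 0, 0, 0, 0.9, 0, 0, 0, 0, 0.9, 0, 0, 0, 0, 0.9],
  "squeeze": 40
}}

```text
clock: 6.58
eef_pos: [546.4, 156.0, 305.8]
eef_rot: [3.138, -0.0, 1.732]
wrist_force: [9.9, 2.5, -2.3]
finger_gap: 22.6
finger_force: 40.0
```

```bash
cat > circ.py <<'E'
import numpy as np,sys
a=np.radians(float(sys.argv[1]))
for st in map(float,sys.argv[2:]):
    b=a-np.radians(st); print(round(48*(np.cos(b)-np.cos(a)),1),round(48*(np.sin(b)-np.sin(a)),1),end=' | '); a=b
print(np.degrees(a))
E
python3 circ.py 15.5 5 10 15 20 20 20 20 20 20 20 20 20 20 20 20 20 20 20 20 10
```

```text
0.9 -4.1 | 0.8 -8.3 | -1.5 -12.4 | -6.9 -15.2 | -11.7 -11.9 | -15.0 -7.2 | -16.6 -1.6 | -16.1 4.2 | -13.7 9.4 | -9.7 13.6 | -4.5 16.1 | 1.3 16.6 | 6.9 15.2 | 11.7 11.9 | 15.0 7.2 | 16.6 1.6 | 16.1 -4.2 | 13.7 -9.4 | 9.7 -13.6 | 2.9 -7.8 | -344.4999999999999
```

Call:
{"fn": "step_arm", "kwargs": {
  "series": [0.9, -4.1, 0, 0, 0.9, 0.8, -8.3, 0, 0, 0.9, -1.5, -12.4, 0, 0, 0.9, -2.8, -7.7, 0, 0, 0.9, 0, 0, 0, 0, 0.9]
}}

```text
clock: 7.2
eef_pos: [543.8, 122.4, 305.9]
eef_rot: [3.138, 0.001, 1.731]
wrist_force: [10.5, -2.0, -2.1]
finger_gap: 22.8
finger_force: 40.0
```

```bash
python3 circ.py -24.5 5 10 15 20 20 20 20 20 20 20 20 20 20 20 20 20 20 20 10
```

```text
-1.9 -3.7 | -4.7 -6.9 | -9.2 -8.5 | -15.0 -7.2 | -16.6 -1.6 | -16.1 4.2 | -13.7 9.4 | -9.7 13.6 | -4.5 16.1 | 1.3 16.6 | 6.9 15.2 | 11.7 11.9 | 15.0 7.2 | 16.6 1.6 | 16.1 -4.2 | 13.7 -9.4 | 9.7 -13.6 | 4.5 -16.1 | 0.1 -8.4 | -364.4999999999999
```

Call:
{"fn": "step_arm", "kwargs": {
  "series": [-1.9, -3.7, 0, 0, 0.9, -4.7, -6.9, 0, 0, 0.9, -9.2, -8.5, 0, 0, 0.9, -15.0, -7.2, 0, 0, 0.9, -16.6, -1.6, 0, 0, 0.9, -16.1, 4.2, 0, 0, 0.9, -13.7, 9.4, 0, 0, 0.9, -9.7, 13.6, 0, 0, 0.9, -4.5, 16.1, 0, 0, 0.9, 1.3, 16.6, 0, 0, 0.9, 6.9, 15.2, 0, 0, 0.9, 11.7, 11.9, 0, 0, 0.9, 15.0, 7.2, 0, 0, 0.9, 16.6, 1.6, 0, 0, 0.9, 16.1, -4.2, 0, 0, 0.9, 13.7, -9.4, 0, 0, 0.9, 9.7, -13.6, 0, 0, 0.9, 4.5, -16.1, 0, 0, 0.9, 0.1, -8.4, 0, 0, 0.9, 0, 0, 0, 0, 0.9]
}}

```text
clock: 9.7
eef_pos: [548.2, 138.8, 305.9]
eef_rot: [3.138, 0.0, 1.732]
wrist_force: [10.4, 1.4, -0.6]
finger_gap: 22.9
finger_force: 40.0
```

```bash
python3 circ.py -4.5 10 15 20 20 20 20 20 20 20 20 20 20 20 20 20 10
```

```text
-1.4 -8.3 | -4.7 -11.6 | -10.6 -12.9 | -14.4 -8.5 | -16.4 -3.0 | -16.4 2.8 | -14.5 8.2 | -10.8 12.7 | -5.8 15.6 | -0.1 16.7 | 5.6 15.7 | 10.6 12.9 | 14.4 8.5 | 16.4 3.0 | 16.4 -2.8 | 7.6 -3.5 | -299.49999999999994
```

Call:
{"fn": "step_arm", "kwargs": {
  "series": [-1.4, -8.3, 0, 0, 0.9, -4.7, -11.6, 0, 0, 0.9, -10.6, -12.9, 0, 0, 0.9, -14.4, -8.5, 0, 0, 0.9, -16.4, -3.0, 0, 0, 0.9, -16.4, 2.8, 0, 0, 0.9, -14.5, 8.2, 0, 0, 0.9, -10.8, 12.7, 0, 0, 0.9, -5.8, 15.6, 0, 0, 0.9, -0.1, 16.7, 0, 0, 0.9, 5.6, 15.7, 0, 0, 0.9, 10.6, 12.9, 0, 0, 0.9, 14.4, 8.5, 0, 0, 0.9, 16.4, 3.0, 0, 0, 0.9, 16.4, -2.8, 0, 0, 0.9, 7.6, -3.5, 0, 0, 0.9, 0, 0, 0, 0, 0.5, 0, 0, 0, 0, 0.2, 0, 0, 0, 0, 0.2, 0, 0, 0, 0, 0.2]
}}

```text
clock: 12.2
eef_pos: [522.6, 185.3, 305.7]
eef_rot: [3.142, 0.0, 1.733]
wrist_force: [0.3, 0.4, 0.8]
finger_gap: 59.2
finger_force: 0.0
```

Call:
{"fn": "step_arm", "kwargs": {
  "series": [0, 0, 30, 0, 0.2, 0, 0, 30, 0, 0.2, 50, -25, 0, 0, 0.2, 50, -25, 0, 0, 0.2, 50, -25, 0, 0, 0.2, 47, -23, 0, 0, 0.2, 0, 0, -60, 0, 0.2, 0, 0, -60, 0, 0.2, 0, 0, -60, 0, 0.2, 0, 0, 0, 0, 0.2, 0, 0, 0, 0, 0.2]
}}

```text
clock: 13.58
eef_pos: [717.7, 89.2, 189.4]
eef_rot: [3.138, 0.0, 1.733]
wrist_force: [-0.6, -0.2, 0.7]
finger_gap: 75.3
finger_force: 0.0
```

Run:
```python
from h import *
i,p,d=grab("wrist"); P=pts(i,d); print(i["eye"],mat(i).round(3),manip.read_state()["eef_pos"])
cv2.imwrite("pics/w3.png",p); np.save("w3.npy",P); np.save("w3d.npy",d)
f=327;
q=mat(i).T@(np.array([570,160,150])-i["eye"]); print(i["cx"]+f*q[0]/q[2], i["cy"]+f*q[1]/q[2])
u,v=int(i["cx"]+f*q[0]/q[2]), int(i["cy"]+f*q[1]/q[2])
x0,y0=max(0,u-95),max(0,v-75); print(x0,y0)
cv2.imwrite("pics/c3.png",cv2.resize(p[y0:y0+150,x0:x0+190],None,fx=4,fy=4,interpolation=cv2.INTER_CUBIC))
```

```text
[702.94640286 167.25321571 366.89593942] [[ 0.987  0.153  0.048]
 [ 0.16  -0.949 -0.27 ]
 [ 0.004  0.274 -0.962]] [717.90400511  89.18387666 189.90050009]
62.62371881422152 85.70532162461392
0 10
```

View pics/c3.png

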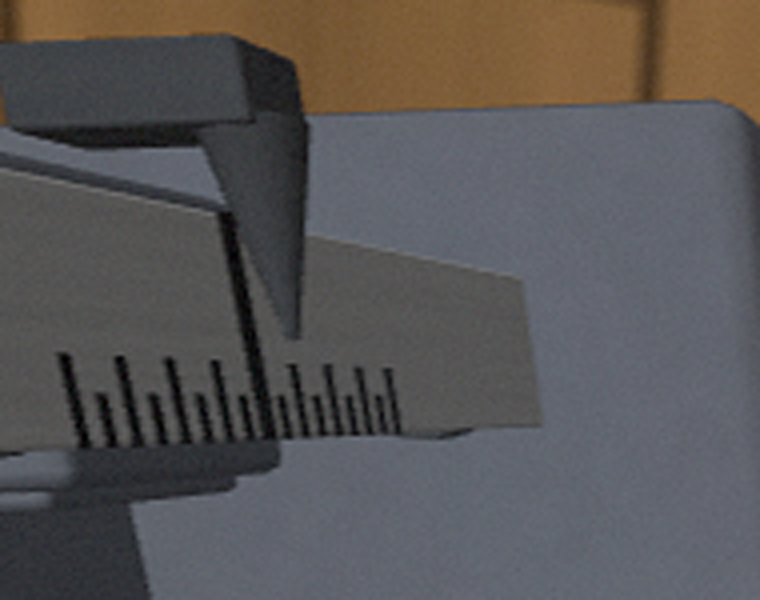

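The crop shows the long mark running from (225,215) to (265,437), which is full-frame (56,64) to (66,119). The pointer tip is at (293,338), full-frame (73,94), and it stands in front of the plate, so its depth matters.

```bash
cat > tip.py <<'E'
from h import *
P=np.load("w3.npy");d=np.load("w3d.npy");i=manip.camera_info("wrist")
# plate plane from depth on plate pixels (crop coords)
def full(x,y): return x/4,10+y/4
q=np.array([P[int(y),int(x)] for x,y in [full(a,b) for a in range(420,510,8) for b in range(300,410,8)]]+[P[int(y),int(x)] for x,y in [full(a,b) for a in range(20,200,12) for b in range(240,330,8)]])
q=q[abs(q[:,0]-570)<20]
c=q.mean(0); n=np.linalg.svd(q-c)[2][2]; n*=np.sign(n[0]); print("plate",c.round(1),n.round(3),np.std((q-c)@n).round(2))
n=np.array([np.cos(.17),np.sin(.17),0]) # vertical plate, machine yaw
print("spread with ideal normal",np.std((q-c)@n))
def hit(x,y,off=0):
    e,r=ray(i,*full(x,y)); return e+r*(((c-e)@n+off)/(r@n))
for x,y in [(229,235),(240,300),(250,350),(258,400),(264,430)]: print("mark",hit(x,y).round(1))
for x,y in [(71,400),(125,400),(175,400),(223,400),(298,400),(331,400),(363,400),(395,400)]: print("tick",hit(x,y)[2].round(1),end=' ')
print()
for x,y in [(265,160),(275,200),(280,230),(283,260),(287,290),(290,310),(292,325)]:
    u,v=full(x,y);p=P[int(round(v)),int(round(u))]; print("cone",(x,y),p.round(1),"off plate",((p-c)@n).round(1))
for off in (3,5,7,9,11): print(off,hit(293,338,off).round(1))
E
python3 tip.py
```

```text
plate [567.5 157.5 126.7] [ 0.982  0.187 -0.001] 0.43
spread with ideal normal 0.4372113872061962
mark [565.4 169.5 147.5]
mark [567.  160.1 147.6]
mark [568.3 152.6 147.4]
mark [569.6 145.1 147.6]
mark [570.4 140.5 147.5]
tick 187.6 tick 177.6 tick 167.3 tick 156.4 tick 136.6 tick 126.7 tick 116.3 tick 104.8 
cone (265, 160) [573.4 181.  151.6] off plate 9.8
cone (275, 200) [574.5 175.6 150.6] off plate 10.0
cone (280, 230) [574.5 171.2 149.7] off plate 9.2
cone (283, 260) [574.6 167.2 148.9] off plate 8.7
cone (287, 290) [575.4 163.1 149.2] off plate 8.7
cone (290, 310) [574.5 159.5 147.7] off plate 7.2
cone (292, 325) [575.4 157.8 148.3] off plate 7.9
3 [570.9 155.2 140.2]
5 [572.9 155.4 143.6]
7 [574.9 155.6 147.1]
9 [576.9 155.8 150.5]
11 [578.9 155.9 154. ]
```

Call:
{"fn": "step_arm", "kwargs": {
  "series": [-20, 0, 0, 0, 0.2, -25, 0, 0, 0, 0.2, 0, 0, 0, 0, 0.2, 0, 0, 0, 0, 0.2]
}}

```text
clock: 14.12
eef_pos: [672.8, 89.1, 188.0]
eef_rot: [3.138, 0.0, 1.733]
wrist_force: [-0.5, 0.7, -0.6]
finger_gap: 75.2
finger_force: 0.0
```

Run:
```python
from h import *
i,p,d=grab("wrist"); P=pts(i,d); print(i["eye"])
np.save("w4.npy",P)
import pickle; pickle.dump(i,open("i4.pkl","wb"))
f=327
q=mat(i).T@(np.array([575,156,148])-i["eye"]); u,v=int(i["cx"]+f*q[0]/q[2]), int(i["cy"]+f*q[1]/q[2])
x0,y0=max(0,u-60),max(0,v-60); print(u,v,x0,y0)
cv2.imwrite("pics/c4.png",cv2.resize(p[y0:y0+120,x0:x0+130],None,fx=5,fy=5,interpolation=cv2.INTER_CUBIC))
```

```text
[658.16535845 167.16660721 365.53294295]
143 105 83 45
```

View pics/c4.png

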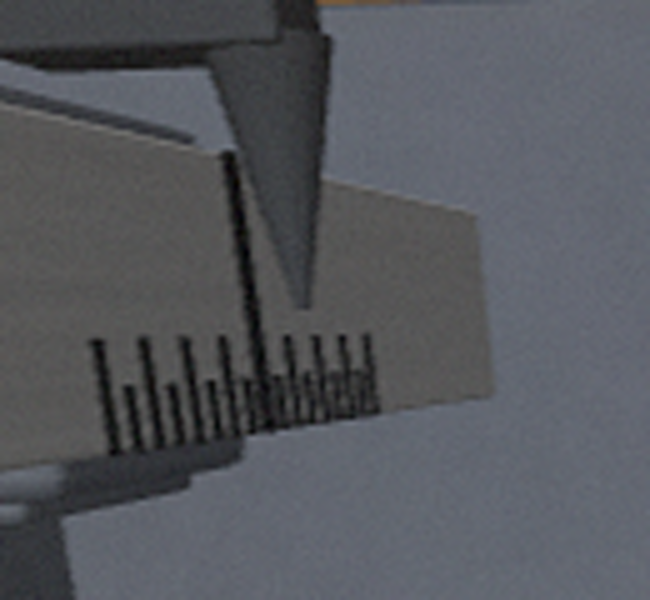

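Second view: the tip is at crop (304,309) and the mark runs from (229,152) to (268,430). I'll triangulate both against the first view.

Run:
```python
from h import *
import pickle
i2=pickle.load(open("i4.pkl","rb")); i1=dict(i2); i1["eye"]=np.array([702.946,167.253,366.896])
def tri(a,b):
    e1,r1=ray(i1,a[0]/4-.4,10+a[1]/4-.4); e2,r2=ray(i2,83+b[0]/5-.4,45+b[1]/5-.4)
    s=np.linalg.lstsq(np.stack([r1,-r2],1),e2-e1,rcond=None)[0]; x,y=e1+s[0]*r1,e2+s[1]*r2
    return ((x+y)/2).round(1),np.linalg.norm(x-y).round(2)
print("tip",tri((293,340),(304,310)))
print("mark a",tri((225,213),(229,152)),"b",tri((265,437),(268,430)))
# plate face in view 2 via depth, tip ray vs standoff in each view
P=np.load("w4.npy"); n=np.array([np.cos(.185),np.sin(.185),0])
c=np.array([567.5,157.5,126.7])
q=np.array([P[45+b//5,83+a//5] for a in range(350,460,10) for b in range(220,320,10)]); print("plate dist view2",np.median((q-c)@n))
for off in (6,7,8,9):
    o=[]
    for i,u,v in((i1,293/4-.4,10+340/4-.4),(i2,83+304/5-.4,45+310/5-.4)):
        e,r=ray(i,u,v); o.append((e+r*(((c-e)@n+off)/(r@n)))[2].round(1))
    print(off,o)
for x,y in [(280,120),(285,160),(290,200),(295,240),(299,270),(302,290)]:
    p=P[45+y//5,83+x//5]; print("cone",p.round(1),((p-c)@n).round(1))
```

```text
tip (array([575.7, 155.5, 149.3]), np.float64(0.19))
mark a (array([565.8, 172.7, 149.7]), np.float64(0.01)) b (array([573.3, 140.2, 152.8]), np.float64(0.11))
plate dist view2 -0.0769758319935742
6 [np.float64(146.4), np.float64(145.0)]
7 [np.float64(148.1), np.float64(147.6)]
8 [np.float64(149.8), np.float64(150.2)]
9 [np.float64(151.5), np.float64(152.8)]
cone [573.3 177.1 152.8] 9.3
cone [573.6 172.7 151.6] 8.8
cone [574.1 168.1 150.5] 8.4
cone [574.7 163.5 150.2] 8.2
cone [574.5 159.9 149.1] 7.3
cone [574.9 157.5 148.1] 7.3
```

Call:
{"fn": "step_arm", "kwargs": {
  "series": [10, 0, 53, 0, 0.5, 0, 0, 53, 0, 0.85, 0, 0, 53, 0, 0.85, 0, 0, 53, 0, 0.85, -15, -48, 0, 0, 0.85, -15, -48, 0, 0, 0.85, -15, -48, 0, 0, 0.85, -15, -48, 0, 0, 0.85, -16, -48, 0, 0, 0.85, -16, -48, 0, 0, 0.85, -16, -48, 0, 0, 0.85, 0, 0, 0, 0, 0.85, 0, 0, 0, 0, 0.85]
}}

```text
clock: 15.8
eef_pos: [574.1, -246.7, 398.1]
eef_rot: [3.141, 0.0, 1.733]
wrist_force: [0.3, 0.7, 0.1]
finger_gap: 14.4
finger_force: 0.0
```

Run:
```python
from h import *
s=manip.read_state(); print(s["eef_pos"],s["finger_gap"])
i,p,d=grab("top"); T=pts(i,d); cv2.imwrite("pics/t5.png",p)
i,p,d=grab("scene"); S=pts(i,d); cv2.imwrite("pics/s5.png",p)
z=S[...,2]; m=(p.max(2)<60)&(z>200)&(z<350)&(np.hypot(S[...,0]-575,S[...,1]+247)<75); q=S[m]
print(len(q),q.mean(0).round(1),np.percentile(q,[2,98],axis=0).round(0))
```

```text
[ 574.14743364 -246.72554644  398.13564284] 14.389215993849753
719 [ 585.1 -245.1  311.4] [[ 569. -287.  286.]
 [ 599. -202.  335.]]
```

View pics/s5.png

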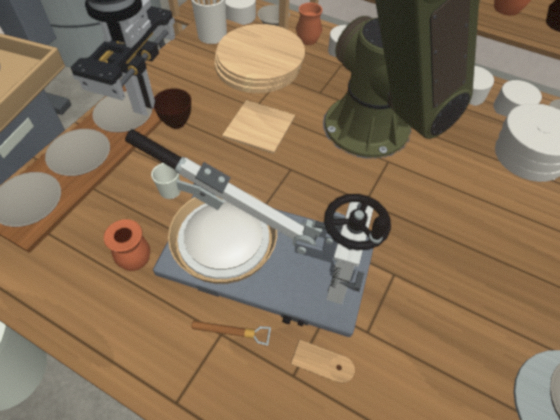

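The scene view shows the gripper near (140,60), above the arm's grip at (155,150); the vase (128,245) and tub (167,182) are standing and well below it.

Call:
{"fn": "step_arm", "kwargs": {
  "series": [1, 0, -50, 0, 0.85, 0.9, -5, -15, 0, 0.85, 0.9, -5, -15, 0, 0.85, 0.9, -5, -15, 0, 0.85, 0.9, -5, -15, 0, 0.85, 0.5, -2.8, -12.8, 0, 0.85, 0.5, -2.8, -12.8, 0, 0.85, 0.5, -2.8, -12.8, 0, 0.85, 0.5, -2.8, -12.8, 0, 0.85, 0, 0, 0, 0, 0.85]
}}

```text
clock: 17.15
eef_pos: [580.2, -278.3, 235.9]
eef_rot: [-3.141, -0.001, 1.733]
wrist_force: [2.0, -1.1, 4.4]
finger_gap: 14.4
finger_force: 2.2
```

Call:
{"fn": "step_arm", "kwargs": {
  "series": [0.2, -1, -12, 0, 0.85, 0.2, -1, -12, 0, 0.85, 0.2, -1, -11, 0, 0.85, 0, 0, -6, 0, 0.85, 0, 0, -3, 0, 0.85, 0, 0, 0, 0, 0.85]
}}

```text
clock: 17.9
eef_pos: [581.3, -281.5, 193.6]
eef_rot: [3.14, 0.001, 1.733]
wrist_force: [1.6, -3.1, 6.2]
finger_gap: 14.0
finger_force: 3.0
```

Call:
{"fn": "step_arm", "kwargs": {
  "series": [0, 0, -3, 0, 0.85, 0, 0, -2, 0, 0.85, 0, 0, 0, 0, 0.85]
}}

```text
clock: 18.27
eef_pos: [581.3, -281.6, 188.7]
eef_rot: [3.14, 0.002, 1.733]
wrist_force: [2.3, -3.6, 6.7]
finger_gap: 13.9
finger_force: 3.1
```

Call:
{"fn": "step_arm", "kwargs": {
  "series": [0, 0, -2, 0, 0.85, 0, 0, -2, 0, 0.85, 0, 0, 0, 0, 0.85]
}}

```text
clock: 18.65
eef_pos: [581.4, -281.7, 184.7]
eef_rot: [3.14, 0.002, 1.733]
wrist_force: [2.4, -3.8, 5.3]
finger_gap: 13.9
finger_force: 3.1
```

Call:
{"fn": "step_arm", "kwargs": {
  "series": [0, 0, -2, 0, 0.85, 0, 0, 0, 0, 0.85]
}}

```text
clock: 18.9
eef_pos: [581.4, -281.6, 182.7]
eef_rot: [3.14, 0.002, 1.733]
wrist_force: [1.8, -2.9, 5.5]
finger_gap: 14.0
finger_force: 3.1
```

Call:
{"fn": "step_arm", "kwargs": {
  "series": [0, 0, -2, 0, 0.85, 0, 0, -1, 0, 0.85, 0, 0, 0, 0, 0.85]
}}

```text
clock: 19.27
eef_pos: [581.4, -281.8, 179.9]
eef_rot: [3.14, 0.002, 1.733]
wrist_force: [3.4, -4.3, 7.1]
finger_gap: 14.2
finger_force: 3.3
```

Call:
{"fn": "step_arm", "kwargs": {
  "series": [0, 0, -2, 0, 0.85, 0, 0, -2, 0, 0.85, 0, 0, 0, 0, 0.85]
}}

```text
clock: 19.65
eef_pos: [581.4, -281.7, 175.8]
eef_rot: [3.14, 0.002, 1.733]
wrist_force: [2.3, -3.2, 5.4]
finger_gap: 13.8
finger_force: 3.4
```

Run:
```python
from h import *
i,p,d=grab("scene"); S=pts(i,d)
cv2.imwrite("pics/s6.png",cv2.resize(p[90:300,80:360],None,fx=2.8,fy=2.8,interpolation=cv2.INTER_CUBIC))
```

```text
(no output)
```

View pics/s6.png

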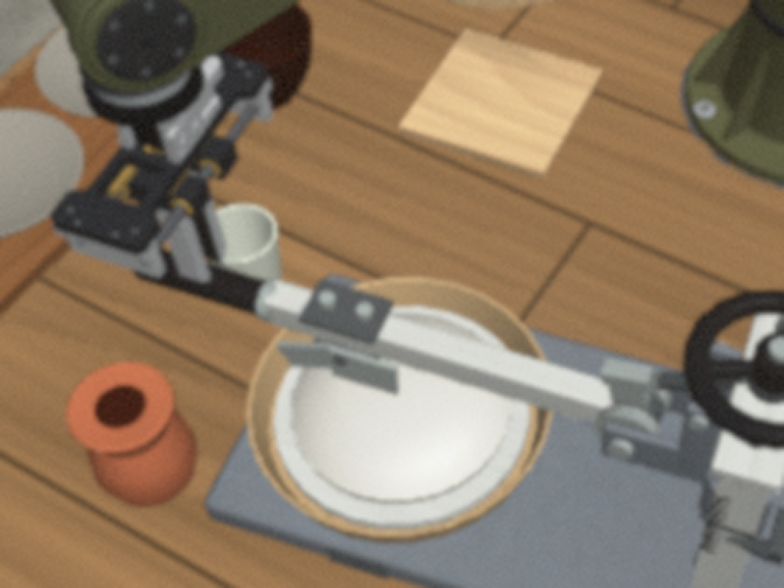

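The fingers sit squarely on the grip, at crop (190,265), and the arm is nearly level with the template still clear of the mould. I'll read the arm's slope from depth.

```bash
cat > slope.py <<'E'
from h import *
i,p,d=grab("scene"); S=pts(i,d)
a=[]
for t in np.linspace(0,1,30):
    x,y=400+t*170,332+t*62   # arm bar top, crop coords
    a.append(S[int(90+y/2.8),int(80+x/2.8)])
a=np.array(a); u=a[:,:2]@np.array([.18,-.984]); k=np.polyfit(u,a[:,2],1); r=a[:,2]-np.polyval(k,u); ok=abs(r)<4
k=np.polyfit(u[ok],a[ok,2],1); print("slope rad",np.arctan(k[0]),"z",a[[0,15,29]].round(1),ok.sum())
s=manip.read_state(); print(s["wrist_force"],s["eef_pos"])
E
python3 slope.py
```

```text
slope rad 0.05200156626335497 z [[ 558.1 -121.1  173.5]
 [ 547.7  -50.2  168.3]
 [ 537.3   12.   165. ]] 30
[ 3.6009355  -3.63299876  5.95657798] [ 581.41669179 -281.65952155  175.95282114]
```

Call:
{"fn": "step_arm", "kwargs": {
  "series": [0, 0, -3, 0, 0.85, 0, 0, -3, 0, 0.85, 0, 0, -3, 0, 0.85, 0, 0, 0, 0, 0.85]
}}

```text
clock: 20.25
eef_pos: [581.4, -281.8, 166.8]
eef_rot: [3.14, 0.002, 1.733]
wrist_force: [3.5, -4.4, 6.9]
finger_gap: 14.2
finger_force: 3.6
```

```bash
python3 slope.py
```

```text
slope rad 0.017868188906727943 z [[ 553.1 -125.3  164.3]
 [ 546.3  -51.1  165.8]
 [ 535.4   11.1  161.6]] 30
[ 3.38728121 -3.67954152  6.98278484] [ 581.45054605 -281.74583313  166.94258406]
```

Now about 0.44. I'll press a little further to the stop.

Call:
{"fn": "step_arm", "kwargs": {
  "series": [0, 0, -2, 0, 0.85, 0, 0, -2, 0, 0.85, 0, 0, 0, 0, 0.85]
}}

```text
clock: 20.68
eef_pos: [581.5, -281.9, 162.9]
eef_rot: [3.14, 0.002, 1.733]
wrist_force: [3.0, -4.6, 6.7]
finger_gap: 14.3
finger_force: 3.7
```

Call:
{"fn": "step_arm", "kwargs": {
  "series": [0, 0, -2, 0, 0.85, 0, 0, -1, 0, 0.85, 0, 0, 0, 0, 0.85]
}}

```text
clock: 21.05
eef_pos: [581.7, -282.0, 161.3]
eef_rot: [3.139, 0.003, 1.733]
wrist_force: [0.5, -2.4, 14.7]
finger_gap: 14.0
finger_force: 7.0
```

The force jumped, so the arm is on the lower stop. Now I ease up and let go.

Call:
{"fn": "step_arm", "kwargs": {
  "series": [0, 0, 4, 0, 0.85, 0, 0, 6, 0, 0.85, 0, 0, 6, 0, 0.85, 0, 0, 8, 0, 0.85, 0, 0, 8, 0, 0.85, 0, 0, 15, 0, 0.85, 0, 0, 40, 0, 0.85, 0, 0, 60, 0, 0.85, 0, 0, 40, 0, 0.85, 0, 0, 0, 0, 0.85]
}}

```text
clock: 22.3
eef_pos: [581.1, -281.4, 349.4]
eef_rot: [3.138, 0.003, 1.733]
wrist_force: [-0.1, 0.8, 0.1]
finger_gap: 14.3
finger_force: 0.0
```

```bash
python3 slope.py
python3 - <<'E'
from h import *
i,p,d=grab("scene")
cv2.imwrite("pics/s7.png",cv2.resize(p[60:320,60:400],None,fx=2.3,fy=2.3,interpolation=cv2.INTER_CUBIC))
E
```

```text
slope rad 0.0987733296537784 z [[ 561.6 -118.1  179.9]
 [ 549.5  -49.1  171.5]
 [ 538.9   12.8  167.6]] 30
[-0.62126589 -0.1543368  -0.67818068] [ 580.87197594 -281.23228174  346.70389955]
```

View pics/s7.png

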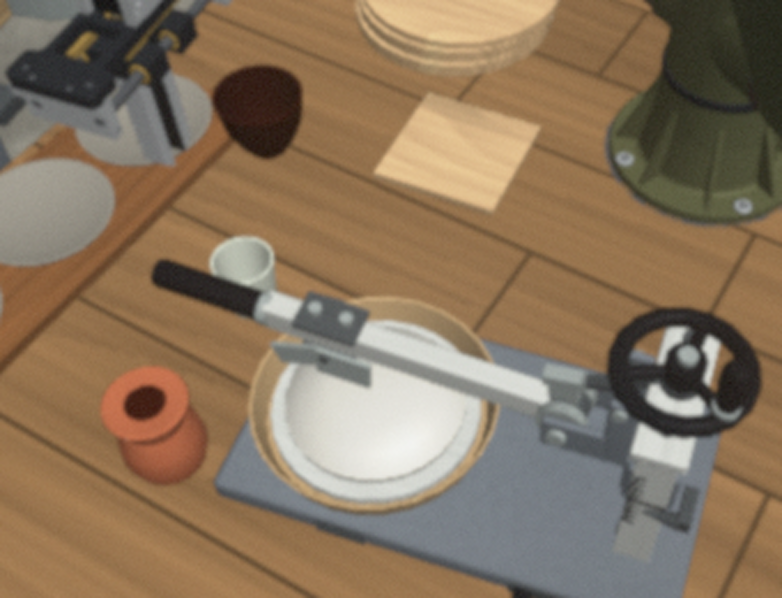

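The picture shows the arm held low by the catch: slope is about 0.09, so the joint is near 0.37. The gripper is clear at the top left, and the vase and tub are untouched.

```bash
python3 -c "
from cell import manip
print(manip.sign_off())"
```

```text
the job is handed in; nothing more can be done
None
```

I handed the job in: the pointer measures within about 1 mm of the long mark, the catch holds the arm down at about 0.37 rad, the template stayed off the mould, the vase and tub weren't touched, and the robot is clear. The hand-in gave no verdict.

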